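# Thread a curtain carrier and push it round the track's bend to the end stop

### The job

The corner piece of curtain track is screwed slot-up to its plywood mounting board, ready to go up: take the loose blue carrier, feed its discs into the open end of the track (the end without the red stop), push it round the bend and bring it up against the rubber buffer of the red end stop with a light, definite press, then let go of it there. Keep it running freely all the way: do not let it bind or force it against the aluminium or the stop, a light hand of a few newtons is all it takes, and 8 N is too much. Leave the planter, red box, trivet and carabiner where they are.

Things in the scene. Friction and masses are not known exactly. Their poses are not given: they have to be found in the camera images.
- rail: Corner piece of aluminium curtain track (29 mm wide) screwed slot-up on an L-shaped plywood board, 18 mm thick, 90 mm wide, fixed flat on the shelf (z = 0). Origin: centre of the bend, underside of the board; z up. Centre line (mm): straight from the open end (90, -140) to (90, 0), quarter bend of radius 90 about the origin to (0, 90), straight on to (-140, 90). Ends flush with the board.
- mouth (a point): Middle of the track's open end, on the channel floor: (90, -140, 21) mm in the rail's frame, axes as the rail's; the carrier goes in along +y. The channel is 23 mm wide and 15 mm high inside (z 21 to 36 from the shelf), closed above by lips 3 mm thick that leave a 13 mm slot along the middle.
- stop: Red nylon end stop clamped in the far leg: block 14 mm long, 21 wide, 13 high in the channel, 24 mm wide collar over the slot up to 26 mm above the channel floor. Origin: centre of its underside, on the channel floor; x points back along the track to the bend. A 12 mm rubber buffer on a screw stands out of the block; its end is at x = 13 to 33 mm, set differently each time and not measured.
- carrier: Loose curtain carrier, 60 to 130 g, upright on the shelf. Origin: centre of its underside; x lengthwise, z up; both ends alike, either may lead. Two black discs 21 mm across, 12 high, centred at x = +15 and -15 mm; a neck 6 mm wide, 30 long, runs in the slot; on top the blue eye block to hold it by: 24 mm long (x), 10 wide (y), z 24 to 58 mm.
- carrier_eye (a point): The eye in the blue block, 50 mm above the carrier's underside, axes as the carrier's. In the channel the discs have 1 mm play to each side and 3 mm upwards, friction about 0.3. In the bend the discs ride on the centre line, so the carrier's middle runs 1.3 mm inside it. The carrier meets the buffer when its origin is 38.5 to 58.5 mm from the stop's; the rubber gives 1 mm per 6 N.
- planter: Blue glazed ceramic planter pot, 120 mm across the rim, 100 mm high, empty; origin at the centre of its underside. Not to be moved.
- red_box: Red plastic box with a flip-top lid, closed, 114 x 164 mm, 66 mm high; origin at the centre of its underside. Not to be moved.
- trivet: Round green hard silicone trivet, 160 mm across, 8 mm thick; origin at the centre of its underside. Not to be moved.
- carabiner: Chrome carabiner lying flat, 66 x 48 mm, 8 mm thick; origin on the shelf inside the loop. Not to be moved.
Mind the look-alikes: they are no part of the job. There is more than one size of the carrier; the one meant has the size given above.

How it is judged:
By the outcome, as a careful person would: the job done as asked, in the order asked, and still so for the second after the job is handed in, with the robot touching nothing.
It also fails if it takes over 70 s, if anything falls off the work surface, if the arm or the gripper's body presses on something with over 40 N, if the wrist force passes 120 N, or if a joint passes its speed limit or range.

### The arm

A 6-joint arm with a two-finger parallel gripper is mounted at the origin on the work surface. World frame = base frame: x ahead of the robot, y to its left, z up, the work surface at z = 0. Lengths are in m, angles in rad, forces in N, time in s.
With the tool pointing down it reaches from about 0.275 to 0.85 m from the base axis. Payload 5.2 kg.
Tool frame: the origin (TCP) lies at the very end of the fingers, on their centre line; the grasp point (between the pads) lies 19 mm behind it (bot.hold_point_z is the distance from the TCP to the grasp point, in m); z points along the fingers, x is the direction in which the jaws open and shut, and the axes are right-handed (so a half turn about z gives the same grasp; the last joint's range is limited). The gripper opens to 85 mm and grips with 20 to 120 N. Pads are 22 mm wide; open, the fingers measure 114 mm over their backs; the gripper's body (76 mm by 85 mm) begins 54 mm behind the grasp point. The pads swing forward as they close: fully open they stand 13 mm farther back than shut.
Start: joints at [-0.203, 0.259, 1.535, -0, 1.348, -0.203], TCP at [0.55, 0, 0.231] pointing down, gripper open.
Joint ranges: [-3.14, 3.14], [-0.91, 2.08], [0.19, 2.58], [-1.22, 4.36], [0.22, 2.71], [-3.12, 3.12]. Speed limits (rad/s): [2.57, 2.57, 3.14, 3.14, 3.14, 3.14].

### API

Orientations are given as a 3x3 rotation matrix whose columns are the frame's x, y, z axes.
In Python, from plant import sensors, viewer, workorder, bot gives the robot as it stands.
- The arm moves only by the shell command python3 -m handwheel 'ROWS'. ROWS is text: rows parted by semicolons, each of 7 numbers parted by spaces: the shift along the tool's x, y, z in mm, then the turn, a rotation vector about the tool's x, y, z in rad, then the opening, from -1 (shut) to 1 (fully open), so that 0 is half open. In form: x y z ax ay az gripper; .... A call has 1 to 10 rows; each row shifts and turns the commanded pose from where the row before left it, along the tool's axes as they then stand; what a row does not reach is not made up. A row lasts 1/10 s, in which the tool goes at most 50 mm and 8.59 degrees, less where a joint would pass 70% of its speed; a pose out of reach is approached as far as the arm can. A call with a gripper value outside its range is refused whole. The fingers move at their own pace and stop on an object; the grip force is fixed at half the most. Time passes only in rows, so rows that do not move let the fingers close. It gives the time, the measured TCP pose, the force and the opening at its end, in the units of the state.
- sensors.read_state(): the state, without advancing time (a new reading comes with each control period).
- viewer.snapshot(name): name is "scene" or "side" or "wrist"; returns the picture (420x560x3 uint8, blue, green, red); there is no depth.
- viewer.camera_params(name): a dict with "fovy" (degrees; the focal length in pixels is half the picture's height over the tangent of half this angle, whatever the lens; pixels are square), "cx", "cy" (the principal point, pixels), "origin" and "orientation" of the camera in the world. Camera axes: x right, y down, z forward; pixel columns grow to the right and rows downward; lengths in m; the calibration is good to about 2 mm. A picture is of the moment at which its call begins: read the wrist's pose just before it. camera_params takes no time and is no camera call; for the wrist camera it gives the pose at the moment of the call.
- workorder.job_done(): hands the job in, once; it reports no verdict.
Trained networks look in the newest picture that a camera, given by its name, has taken for a name from the list of things; names that differ only in an ending like _2 or _b are one class to them, and where a whole thing is asked for, a point or a joint stands for the part that bears it (a point fixed in the world has none). Each returns a list of dicts, best first, with "confidence" (0 to 1); they miss things now and then, are a little off and sometimes report something else, mostly with a low value. They report only what shows in the picture. A call takes as long as a camera call. They do not tell look-alikes from the thing itself.
- viewer.boxes_of(camera, target): "position" ([column, row] in pixels, amid what is visible of it).
- viewer.silhouettes(camera, target): "mask" (420x560 bool, what is visible of it) and "position" ([column, row] in pixels, amid what is visible of it).
- viewer.tip_of(camera, target): "position" ([column, row] in pixels: a listed point, or the origin of a listed thing).
The state is a dict: "time_s": time; "q": joint angles; "qvel": joint speeds; "joint_efforts": joint torques, N m; "position": TCP position; "orientation": TCP orientation; "force": force on the tool from outside, world axes, zero at the start; "wrist_torque": the same for the moment, N m; "width": opening from 0.0 (shut) to 1.0 (fully open).
Only numpy, scipy, OpenCV 4.12 (cv2) and the standard library are available. Lean on these libraries where they do the work, as an engineer would, in place of code of your own. Each camera call takes 0.05 s, during which the arm holds its last target. There are 200 camera calls.

## Working session

There is one attempt and no reset: what is moved stays moved. The work goes in short steps, Python scripts to look and compute and a shell command to move; the robot and the scene stay as the last step left them, time stands still between calls to the robot, and variables do not carry over. Pictures are saved under pics/ and viewed, about 8 in all and at most 12, crops included, and the job is handed in when it is done.

```bash
ls; mkdir -p pics; cat > h.py <<'E'
import numpy as np, cv2
from plant import sensors, viewer, workorder, bot
def cam(n):
    p=viewer.camera_params(n); f=210/np.tan(np.radians(p['fovy'])/2)
    return f,p['cx'],p['cy'],np.array(p['origin']),np.array(p['orientation'])
def ray(n,px,z,c=None):
    f,cx,cy,o,R=c or cam(n); d=R@np.array([(px[0]-cx)/f,(px[1]-cy)/f,1]); return o+d*(z-o[2])/d[2]
def proj(n,P,c=None):
    f,cx,cy,o,R=c or cam(n); q=R.T@(np.array(P)-o); return np.array([cx+f*q[0]/q[2],cy+f*q[1]/q[2]])
E
python3 - <<'E'
from h import *
ims=[]
for n in ['scene','side']:
    im=viewer.snapshot(n); cv2.imwrite(f'pics/{n}0.png',im)
    print(n,cam(n)[0],viewer.camera_params(n))
    for t in ['rail','mouth','stop','carrier','carrier_eye','planter','red_box','trivet','carabiner']:
        try: print(t,[(np.round(d['position'],1).tolist(),round(d['confidence'],2)) for d in viewer.tip_of(n,t)], [(np.round(d['position'],1).tolist(),round(d['confidence'],2)) for d in viewer.boxes_of(n,t)] if t in('carrier','stop') else '')
        except Exception as e: print(t,e)
print(sensors.read_state())
E
```

```text
pics
scene 464.40979201872426 {'fovy': 48.663714443345235, 'cx': 278.0359315611379, 'cy': 203.70251361844177, 'origin': array([ 1.09535677, -0.41814667,  0.94181721]), 'orientation': array([[ 0.68188918,  0.57190851, -0.45601293],
       [ 0.73144097, -0.52921484,  0.43002995],
       [ 0.00460898, -0.62677931, -0.77918319]])}
rail [([250.7, 201.6], 0.77)] 
mouth [([226.4, 251.0], 0.8), ([103.9, 273.0], 0.4)] 
stop [] [([394.5, 133.2], 0.17)]
carrier [([138.6, 303.1], 0.7), ([109.8, 284.4], 0.58)] [([107.5, 280.9], 0.78), ([137.6, 301.0], 0.52)]
carrier_eye [([104.1, 273.9], 0.51), ([131.3, 300.0], 0.43)] 
planter [([389.7, 151.2], 0.63)] 
red_box [([178.9, 346.6], 0.66)] 
trivet [([318.2, 112.6], 0.85)] 
carabiner [([248.4, 317.9], 0.7), ([224.3, 248.5], 0.33)] 
side 529.5648220248864 {'fovy': 43.26180298903225, 'cx': 278.4490312497453, 'cy': 211.24901385431173, 'origin': array([0.40319638, 0.92711048, 1.16428583]), 'orientation': array([[-0.98487787, -0.12838057,  0.11633575],
       [-0.17300469,  0.76449814, -0.62097662],
       [-0.00921713, -0.63171276, -0.77514775]])}
rail [([
[... 455 characters left out ...]
880e+00, -2.02765343e-01]), 'qvel': array([-3.84478745e-04,  1.80240457e-03, -2.22383496e-05, -3.81010100e-04,
        2.77094067e-04,  2.62610720e-04]), 'joint_efforts': array([ 9.41176186e-04, -4.45931554e+01, -2.90896475e+01, -3.46057050e-04,
        9.82109232e-04,  1.32161375e-05]), 'position': array([5.49992373e-01, 3.71524518e-05, 2.31318931e-01]), 'orientation': array([[ 1.00000000e+00, -1.89374571e-05, -1.04445668e-05],
       [-1.89373588e-05, -1.00000000e+00,  9.41644021e-06],
       [-1.04447452e-05, -9.41624242e-06, -1.00000000e+00]]), 'force': array([0.80224625, 0.62393234, 0.1665947 ]), 'wrist_torque': array([-0.02130723, -0.02212384, -0.05015186]), 'width': 1.000467934475547}
```

View pics/scene0.png

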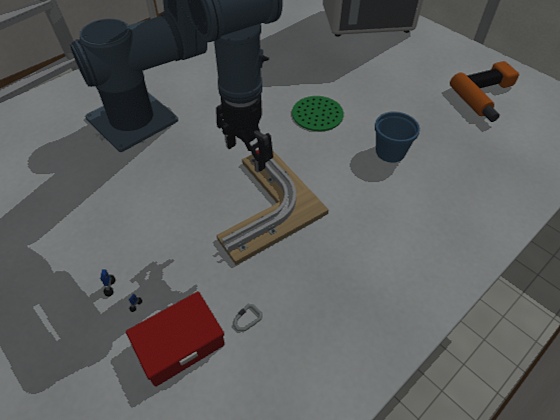

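View pics/side0.png

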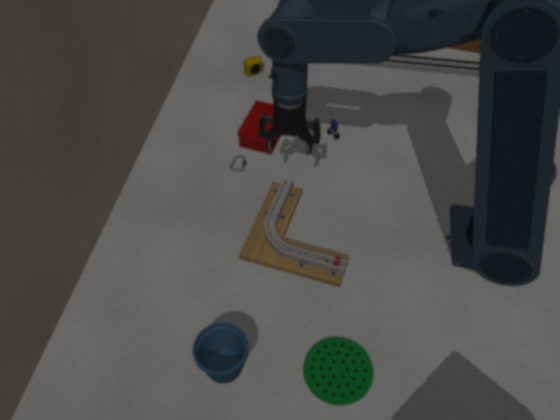

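The scene picture shows two carriers, at (107,281) larger and (137,301) smaller. The rail's mouth is near (226,245), the bend at (290,195), and the far leg runs up to (250,155). The side picture shows the red stop at (337,262) and a carrier at (333,128).

```bash
python3 - <<'E'
from h import *
for n,px,z in [('scene',(107.5,281),.03),('scene',(137.6,301),.02),('side',(333,128),.03),('scene',(226.4,251),.021),('side',(287,186.5),.021),('scene',(250.7,201.6),0),('side',(303,231.5),0),('side',(337,262),.047),('scene',(178.9,346.6),0),('side',(261,134),0),('scene',(248,318),0),('scene',(389.7,151),0),('side',(225,365),0),('scene',(318,112.6),0),('scene',(107,270),.058),('scene',(109,290),0)]:
    print(n,px,ray(n,px,z).round(3))
a=cv2.imread('pics/scene0.png'); b=cv2.imread('pics/side0.png')
g=lambda i:cv2.convertScaleAbs(i,alpha=1.6,beta=10)
c1=cv2.resize(g(a[255:325,80:180]),(400,280),interpolation=2); c2=cv2.resize(g(b[90:160,290:390]),(400,280),interpolation=2)
c3=cv2.resize(g(a[140:270,205:335]),(400,300),interpolation=2); c4=cv2.resize(g(b[170:290,230:390]),(400,300),interpolation=2)
cv2.imwrite('pics/crop1.png',np.vstack([np.hstack([c1,c2]),np.hstack([c3,c4])]))
E
```

```text
scene (107.5, 281) [ 0.466 -0.343  0.03 ]
scene (137.6, 301) [ 0.547 -0.319  0.02 ]
side (333, 128) [ 0.462 -0.345  0.03 ]
scene (226.4, 251) [ 0.578 -0.096  0.021]
side (287, 186.5) [ 0.566 -0.084  0.021]
scene (250.7, 201.6) [0.491 0.054 0.   ]
side (303, 231.5) [0.499 0.054 0.   ]
side (337, 262) [0.397 0.17  0.047]
scene (178.9, 346.6) [ 0.683 -0.311  0.   ]
side (261, 134) [ 0.689 -0.312  0.   ]
scene (248, 318) [ 0.733 -0.163  0.   ]
scene (389.7, 151) [0.62  0.469 0.   ]
side (225, 365) [0.62  0.463 0.   ]
scene (318, 112.6) [0.364 0.439 0.   ]
scene (107, 270) [ 0.46  -0.332  0.058]
scene (109, 290) [ 0.468 -0.349  0.   ]
```

View pics/crop1.png

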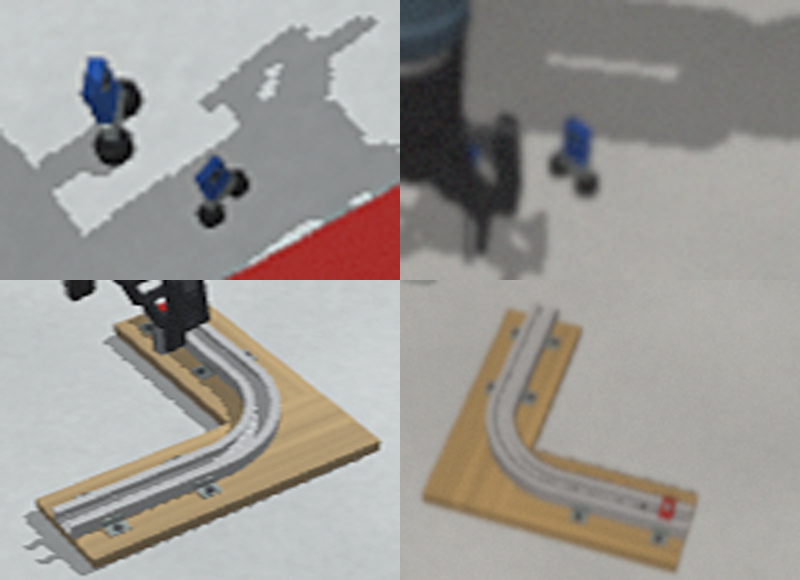

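Candidates: A, large carrier, scene (107,281) at about (0.466,-0.343). B, small carrier, scene (137,301) at about (0.547,-0.319). In the crop A's discs are about 9 px across, which is about 21 mm at this range. B's are about 7 px, about 17 mm. A fits the description. Next I look with the wrist camera.

```bash
python3 - <<'E'
from h import *
s=sensors.read_state()
im=viewer.snapshot('wrist'); cv2.imwrite('pics/w0.png',im)
f,cx,cy,o,R=cam('wrist'); T=s['orientation']
print(f,cx,cy,(T.T@(o-s['position'])).round(4),(T.T@R).round(4).tolist(),bot.hold_point_z)
for t in ['mouth','stop','rail']: print(t,[(np.round(d['position'],1).tolist(),round(d['confidence'],2)) for d in viewer.tip_of('wrist',t)])
E
```

```text
330.6113241532117 276.56590295242887 209.41159210965424 [ 0.0006 -0.0711 -0.1419] [[1.0, -0.0006, -0.0016], [0.001, 0.9598, 0.2807], [0.0014, -0.2807, 0.9598]] 0.0187
mouth [([289.8, 258.0], 0.98)]
stop [([113.8, 12.0], 0.92), ([367.5, 392.0], 0.46)]
rail []
```

View pics/w0.png

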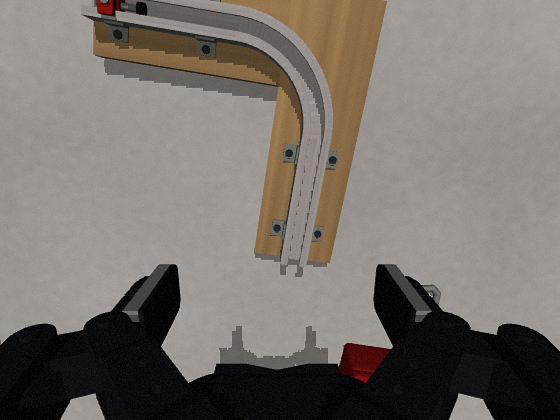

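The wrist picture shows the rail clearly: mouth at (291,265), bend around (315,70), red stop at (107,5) with its black buffer at (140,9). I fit the rail pose to the edges.

```bash
cat > fit.py <<'E'
from h import *
from scipy.optimize import minimize
def line(off,z):
    p=[(90+off,-140+i) for i in range(0,140,2)]+[((90+off)*np.cos(a),(90+off)*np.sin(a)) for a in np.linspace(0,np.pi/2,60)]+[(-i,90+off) for i in range(0,110,2)]
    return np.array([(x,y,z) for x,y in p])/1000
def pts():
    e=np.array([(90+t,-140,39) for t in list(range(-14,-6))+list(range(7,15))])/1000
    bd=np.array([(90+t,-140,18) for t in list(range(-45,-16,1))+list(range(17,45))])/1000
    return np.vstack([line(14.5,39),line(-14.5,39),line(6.5,39),line(-6.5,39),e,bd])
P=pts()
def W(th,Q=P):
    c,s=np.cos(th[2]),np.sin(th[2]); R=np.array([[c,-s,0],[s,c,0],[0,0,1]]); return Q@R.T+[th[0],th[1],0]
def pj(Q,c):
    f,cx,cy,o,R=c; q=(Q-o)@R; return np.c_[cx+f*q[:,0]/q[:,2],cy+f*q[:,1]/q[:,2]]
def fit(im,c,th0,rowmax=330):
    e=cv2.Canny(im,40,110); dt=cv2.distanceTransform(255-e,cv2.DIST_L2,5)
    def cost(th,k):
        u=pj(W(th),c); m=(u[:,0]>1)&(u[:,0]<558)&(u[:,1]>1)&(u[:,1]<rowmax)
        d=cv2.remap(dt,u[m].astype(np.float32)[:,None,0],u[m].astype(np.float32)[:,None,1],1).ravel()
        return np.mean(np.minimum(d,k)**2) if m.sum()>60 else 1e3
    best=None
    for dx in(-.006,0,.006):
      for dy in(-.006,0,.006):
        for da in(-.05,0,.05):
          x=np.array(th0)+[dx,dy,da]
          for k in(12,5,3): x=minimize(cost,x,args=(k,),method='Nelder-Mead',options=dict(initial_simplex=x+np.vstack([np.zeros(3),np.diag([.003,.003,.03])]),xatol=1e-5,fatol=1e-4)).x
          v=cost(x,3)
          if best is None or v<best[0]: best=(v,x)
    return best
E
python3 - <<'E'
from fit import *
im=cv2.imread('pics/w0.png'); c=cam('wrist')
v,th=fit(im,c,[.495,.054,-.17]); print(v,th)
print('mouth',W(th,np.array([[.09,-.14,.021],[-.14,.09,.021]])))
o=cv2.resize(im[:300],(800,429))
for u in pj(W(th),c): cv2.circle(o,tuple(int(k) for k in u*800/560),0,(0,0,255),-1)
cv2.imwrite('pics/fit0.png',o)
# second opinion from scene
E
```

```text
0.70458186 [ 0.50050548  0.06041909 -0.15533695]
mouth [[ 0.56776201 -0.0918194   0.021     ]
 [ 0.37611532  0.17099526  0.021     ]]
```

View pics/fit0.png

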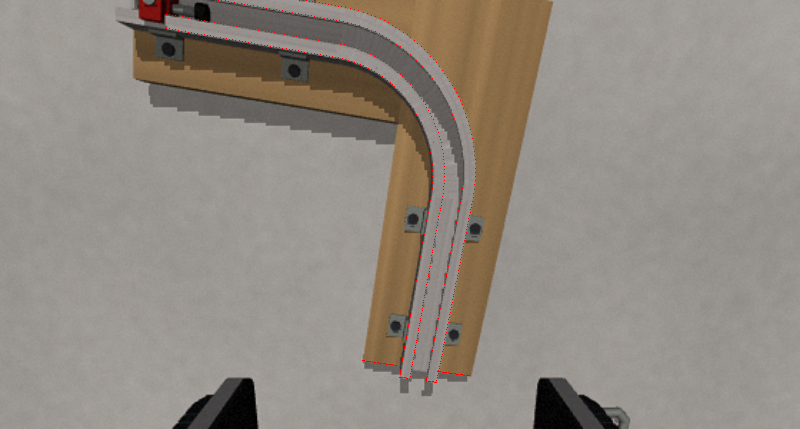

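The fit lies on all the track edges. Yaw is -0.155 and the mouth is at (0.568,-0.092). Now I look at the carriers from above.

```bash
python3 -m handwheel '-10 40 0 0 0 0 1;-10 40 0 0 0 0 1;-10 40 0 0 0 0 1;-10 40 0 0 0 0 1;-10 40 0 0 0 0 1;-10 40 0 0 0 0 1;-10 40 0 0 0 0 1;-10 20 0 0 0 0 1;0 0 0 0 0 0 1;0 0 0 0 0 0 1'
python3 - <<'E'
from h import *
s=sensors.read_state(); c=cam('wrist')
im=viewer.snapshot('wrist'); cv2.imwrite('pics/w1.png',im); np.save('c1.npy',np.array(c,dtype=object),allow_pickle=True)
print(s['position'],s['force'],s['time_s'])
for t in ['carrier','carrier_eye']: 
  for d in viewer.tip_of('wrist',t): print(t,np.round(d['position'],1),round(d['confidence'],2),ray('wrist',d['position'],0 if t=='carrier' else .05,c))
E
```

```text
time_s: 2.4
position: [0.4698, -0.2999, 0.2311]
orientation: [[1.0, -0.001, -0.0], [-0.001, -1.0, 0.001], [-0.0, -0.001, -1.0]]
force: [-0.3, 0.0, 1.0]
width: 1.003
[ 0.46982376 -0.2999393   0.23111364] [-0.3148568   0.02213381  0.98283681] 2.4
carrier [270.8 214.8] 0.8 [ 0.46287142 -0.34437     0.        ]
carrier [336.5 199. ] 0.64 [ 0.53951817 -0.32527357  0.        ]
carrier_eye [343.  206.5] 0.62 [ 0.53724177 -0.32024057  0.05      ]
carrier_eye [266.5 223.8] 0.56 [ 0.45938753 -0.3386078   0.05      ]
```

View pics/w1.png

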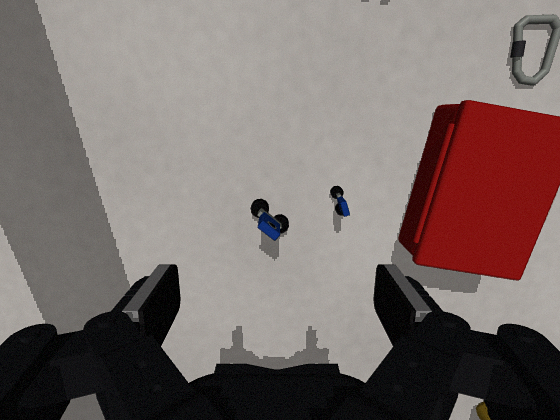

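Large carrier A is at (270,218) with its discs at (260,208) and (281,223). Small carrier B is at (340,200). A's position agrees with the scene camera. I measure its pose from the discs and the blue top.

```bash
python3 - <<'E'
from fit import *
from scipy.optimize import least_squares
im=cv2.imread('pics/w1.png'); c=tuple(np.load('c1.npy',allow_pickle=True)); b=im.astype(int)
roi=np.zeros(im.shape[:2],bool); roi[190:250,240:300]=1
blue=roi&(b[...,0]-b[...,2]>40); dark=roi&(b.max(2)<55)
obs=(blue|dark).astype(np.float32); print(blue.sum(),dark.sum())
def box(x0,x1,y0,y1,z0,z1): return np.array([(x,y,z) for x in(x0,x1) for y in(y0,y1) for z in(z0,z1)])/1000
a=np.linspace(0,2*np.pi,24,endpoint=False)
cyl=lambda cx:np.array([(cx+10.5*np.cos(t),10.5*np.sin(t),z) for t in a for z in(0,12)])/1000
def render(th,parts,S=8):
    m=np.zeros((60*S,60*S),np.uint8)
    for q in parts:
        u=(pj(W(th,q),c)-[240,190]+.5)*S
        cv2.fillConvexPoly(m,cv2.convexHull(u.astype(np.int32)),255)
    return cv2.resize(m,(60,60),interpolation=cv2.INTER_AREA)/255.
B=[box(-12,12,-5,5,24,58)]; A=B+[cyl(15),cyl(-15)]
O=obs[190:250,240:300]; OB=blue[190:250,240:300].astype(float)
cost=lambda th:((render(th,B)-OB)**2).sum()+((render(th,A)-O)**2).sum()
best=min((minimize(cost,np.array([.463,-.343,y]),method='Nelder-Mead',options=dict(initial_simplex=np.array([.463,-.343,y])+np.vstack([np.zeros(3),np.diag([.004,.004,.2])]),xatol=1e-5,fatol=1e-3)) for y in np.arange(-1.5,1.5,.3)),key=lambda r:r.fun)
th=best.x; print(best.fun,th)
for k in(.85,1.15):
    r=minimize(lambda t:((render(t,[q*k for q in B])-OB)**2).sum()+((render(t,[q*k for q in A])-O)**2).sum(),th,method='Nelder-Mead',options=dict(initial_simplex=th+np.vstack([np.zeros(3),np.diag([.004,.004,.2])])));print('scale',k,r.fun)
E
```

```text
349 387
238.19618608227609 [ 0.46128997 -0.34332947 -0.73829462]
scale 0.85 320.93556324490584
scale 1.15 672.6675740099961
```

```bash
python3 -m handwheel '0 0 0 0 0 -0.139 0;0 0 0 0 0 -0.139 0;0 0 0 0 0 -0.139 0;0 0 0 0 0 -0.139 0;0 0 0 0 0 -0.139 0;0 0 0 0 0 -0.138 0;-13 8 33 0 0 0 0;-13 8 33 0 0 0 0;-12 7 34 0 0 0 0;0 0 0 0 0 0 0'
python3 - <<'E'
from h import *
s=sensors.read_state(); c=cam('wrist')
im=viewer.snapshot('wrist'); cv2.imwrite('pics/w2.png',im); np.save('c2.npy',np.array(c,dtype=object),allow_pickle=True)
print(s['position'],s['orientation'].round(3).tolist(),s['width'])
p=proj('wrist',[.4613,-.3433,.03],c); print(p)
x,y=int(p[0]),int(p[1]); cv2.imwrite('pics/w2c.png',cv2.resize(im[max(0,y-90):y+90,x-120:x+120],None,fx=3,fy=3)); print(x-120,y-90)
E
```

```text
time_s: 3.55
position: [0.4595, -0.3413, 0.1269]
orientation: [[0.672, 0.74, -0.006], [0.74, -0.672, 0.006], [0.001, -0.009, -1.0]]
force: [-0.2, 1.1, -0.1]
width: 0.502
[ 0.45951974 -0.34130609  0.12689855] [[0.672, 0.74, -0.006], [0.74, -0.672, 0.006], [0.001, -0.009, -1.0]] 0.5024683204816546
[276.3081959  215.36779564]
156 125
```

View pics/w2c.png

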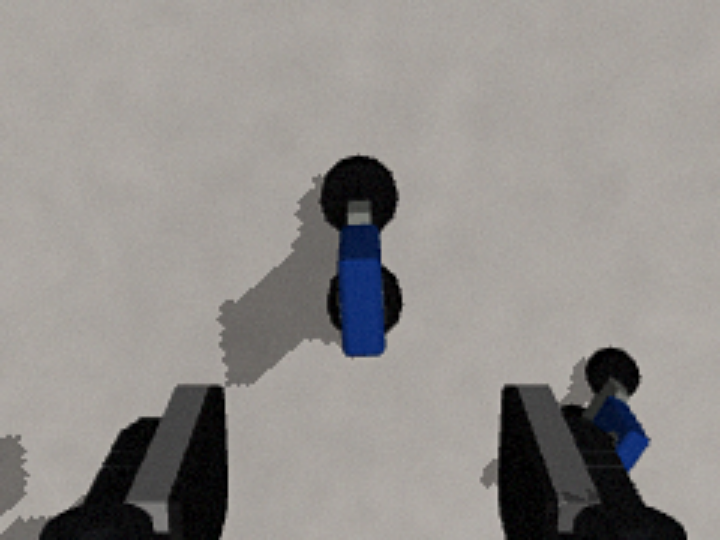

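The view matches: carrier at centre, blue top face around (276.7,227), disc at (275.7,190). I fit it precisely in this closer view.

```bash
python3 - <<'E'
from fit import *
im=cv2.imread('pics/w2.png'); c=tuple(np.load('c2.npy',allow_pickle=True))
s=sensors.read_state(); T=s['orientation']
# top face corners (z=58) and disc centre (z=12)
k=lambda x,y:(x/3+156-.33,y/3+125-.33)
tp=np.mean([ray('',k(*q),.058,c) for q in[(340,258),(381,258),(385,355),(343,355)]],0)
f=np.mean([ray('',k(*q),.058,c) for q in[(340,258),(381,258)]],0);r=np.mean([ray('',k(*q),.058,c) for q in[(343,355),(385,355)]],0)
d=ray('',k(359,194),.012,c)
print('size',np.linalg.norm(f-r),'top',tp,'disc',d,'disc dist',np.linalg.norm((d-tp)[:2]))
for n,p in[('top',tp),('front',f),('rear',r),('disc',d)]: print(n,(T.T@(p-s['position'])*1000).round(1))
print(s['position'])
E
```

```text
size 0.02301585634683797 top [ 0.46121552 -0.3430838   0.058     ] disc [ 0.44880087 -0.33297914  0.012     ] disc dist 0.016007116274874274
top [-0.8  1.7 71.5]
front [-1.1 -9.8 71.6]
rear [-0.4 13.2 71.4]
disc [ -1.7 -14.1 117.6]
[ 0.46072376 -0.34169838  0.1295187 ]
```

```bash
python3 -m handwheel '-1 2 0 0 0 -0.04 0;0 0 35 0 0 0 0;0 0 35 0 0 0 0;0 0 25 0 0 0 0;0 0 8 0 0 0 0;0 0 0 0 0 0 0;0 0 0 0 0 0 -1;0 0 0 0 0 0 -1;0 0 0 0 0 0 -1;0 0 0 0 0 0 -1'
python3 -m handwheel '0 0 0 0 0 0 -1;0 0 0 0 0 0 -1;0 0 0 0 0 0 -1;0 0 0 0 0 0 -1'
```

```text
time_s: 4.6
position: [0.4634, -0.3465, 0.0303]
orientation: [[0.643, 0.766, 0.003], [0.766, -0.643, -0.002], [-0.0, 0.003, -1.0]]
force: [0.7, 1.1, 6.7]
width: 0.104
time_s: 5.0
position: [0.4633, -0.3465, 0.0303]
orientation: [[0.643, 0.766, 0.003], [0.766, -0.643, -0.002], [-0.0, 0.003, -1.0]]
force: [-0.2, 1.3, 6.3]
width: 0.107
```

Gripped at 9 mm width. I lift and check the grasp, and get the camera bias from it, since the carrier is centred between the jaws.

```bash
python3 -m handwheel '0 0 -10 0 0 0 -1;0 0 -30 0 0 0 -1;0 0 -40 0 0 0 -1;0 0 -20 0 0 0 -1;0 0 0 0 0 0 -1;0 0 0 0 0 0 -1;0 0 0 0 0 0 -1'
python3 - <<'E'
from h import *
s=sensors.read_state(); c=cam('wrist')
im=viewer.snapshot('wrist'); cv2.imwrite('pics/w3.png',im)
P=lambda t:proj('',s['position']+s['orientation']@(np.array(t)/1000),c)
print(s['position'],s['orientation'].round(4).tolist(),s['force'])
for n,t in [('front disc c',(0,-15,18.3)),('frontL',(-10.5,-15,18.3)),('frontR',(10.5,-15,18.3)),('front tip',(0,-25.5,18.3)),('blk L',(-5,-12,-10)),('blk R',(5,-12,-10)),('blk bottom',(0,-12,6.3))]: print(n,P(t).round(1))
x,y=P((0,-15,10)).astype(int); print(x-80,y-60)
cv2.imwrite('pics/w3c.png',cv2.resize(im[y-60:y+60,x-80:x+80],None,fx=5,fy=5,interpolation=cv2.INTER_CUBIC))
E
```

```text
time_s: 5.7
position: [0.4615, -0.3449, 0.127]
orientation: [[0.643, 0.766, -0.002], [0.766, -0.643, 0.002], [0.0, -0.003, -1.0]]
force: [-0.0, 0.0, -0.8]
width: 0.106
[ 0.46145812 -0.34486745  0.1270499 ] [[0.6426, 0.7662, -0.0018], [0.7662, -0.6426, 0.0019], [0.0003, -0.0026, -1.0]] [-0.04822038  0.01246392 -0.75296861]
front disc c [276.7 226.5]
frontL [256.2 226.5]
frontR [297.2 226.5]
front tip [276.7 206.8]
blk L [265.1 254.6]
blk R [288.2 254.6]
blk bottom [276.7 240.7]
196 172
```

View pics/w3c.png

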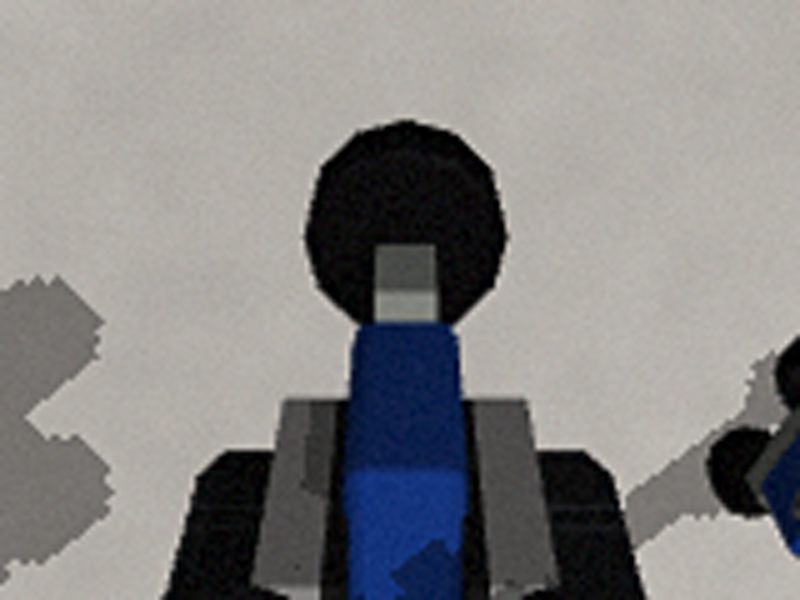

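In hand, the disc spans 257 to 297 px against a predicted 256 to 297. Lateral bias is therefore about 0.2 mm, and the carrier sits about 3 mm toward tool -y. Next I rotate and go to the mouth with tool -y leading.

```bash
python3 -m handwheel '0 0 0 0 0 0.147 -1;0 0 0 0 0 0.147 -1;0 0 0 0 0 0.147 -1;0 0 0 0 0 0.147 -1;0 0 0 0 0 0.147 -1;0 0 0 0 0 0.147 -1;0 0 0 0 0 0.146 -1;0 0 0 0 0 0 -1'
python3 -m handwheel '11 -36 0 0 0 0 -1;11 -36 0 0 0 0 -1;11 -36 0 0 0 0 -1;11 -36 0 0 0 0 -1;11 -36 10 0 0 0 -1;9 -36 20 0 0 0 -1;2 -2 20 0 0 0 -1;0 0 0 0 0 0 -1;0 0 0 0 0 0 -1;0 0 0 0 0 0 -1'
cat > look.py <<'E'
import sys; from fit import *
s=sensors.read_state(); c=cam('wrist'); im=viewer.snapshot('wrist'); n=sys.argv[1]; cv2.imwrite(f'pics/{n}.png',im)
v,th=fit(im,c,[.5005,.0604,-.1553],230 if len(sys.argv)<3 else int(sys.argv[2])); print('fit',round(float(v),2),th)
T=s['orientation']; m=W(th,np.array([[.09,-.14,.021]]))[0]; print('t',s['time_s'],'tcp',s['position'].round(4),'F',s['force'].round(2))
print('mouth in tool mm',(T.T@(m-s['position'])*1000).round(2),'yaw tool',np.arctan2(T[1,0],T[0,0]).round(4),T[:,2].round(4))
o=im.copy()
for u in pj(W(th),c): cv2.circle(o,tuple(int(k) for k in u),0,(0,0,255),-1)
cv2.imwrite(f'pics/{n}f.png',np.hstack([o[:330,160:400]]*1+[im[:330,160:400]]))
E
python3 look.py w4
```

```text
time_s: 6.55
position: [0.4617, -0.3451, 0.1268]
orientation: [[0.988, -0.156, -0.002], [-0.156, -0.988, 0.002], [-0.002, -0.002, -1.0]]
force: [0.3, 0.6, -0.2]
width: 0.107
time_s: 7.55
position: [0.5614, -0.1415, 0.0791]
orientation: [[0.988, -0.154, 0.001], [-0.154, -0.988, -0.001], [0.001, 0.0, -1.0]]
force: [1.1, 0.5, -0.2]
width: 0.103
fit 0.4 [ 0.50087226  0.06046128 -0.15747272]
t 7.55 tcp [ 0.5614 -0.1415  0.0791] F [ 1.1   0.47 -0.21]
mouth in tool mm [ -1.41 -50.01  58.03] yaw tool -0.1547 [ 9.e-04 -6.e-04 -1.e+00]
```

View pics/w4f.png

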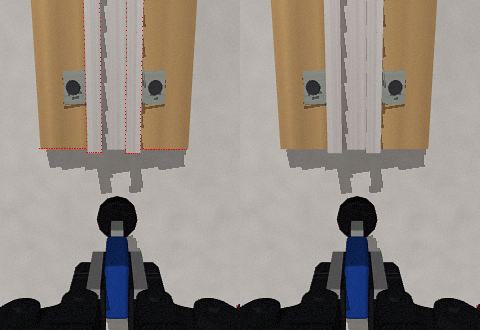

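Fit and picture agree: the mouth is 1.4 mm to tool -x, 50 mm ahead, and its floor is 58 mm below. I align, drop to mid-play height and go up to the mouth.

```bash
python3 -m handwheel '-1.6 0 10 0 0 0.002 -1;0 0 10 0 0 0 -1;0 0 6 0 0 0 -1;0 -5 0 0 0 0 -1;0 -5 0 0 0 0 -1;0 -5 0 0 0 0 -1;0 0 0 0 0 0 -1;0 0 0 0 0 0 -1;0 0 0 0 0 0 -1'; python3 look.py w5
```

```text
time_s: 8.5
position: [0.5621, -0.1254, 0.0526]
orientation: [[0.988, -0.156, 0.0], [-0.156, -0.988, -0.0], [0.0, 0.0, -1.0]]
force: [-0.6, -1.0, -0.3]
width: 0.103
fit 0.19 [ 0.50034637  0.06039865 -0.15213811]
t 8.5 tcp [ 0.5621 -0.1254  0.0526] F [-0.56 -0.96 -0.27]
mouth in tool mm [  0.65 -34.32  31.56] yaw tool -0.1567 [ 4.e-04 -3.e-04 -1.e+00]
```

```bash
python3 - <<'E'
import cv2;i=cv2.imread('pics/w5f.png');print(i.shape);cv2.imwrite('pics/w5g.png',cv2.resize(i[60:330,240:],None,fx=2.2,fy=2.2,interpolation=2))
E
```

```text
(330, 480, 3)
```

View pics/w5g.png

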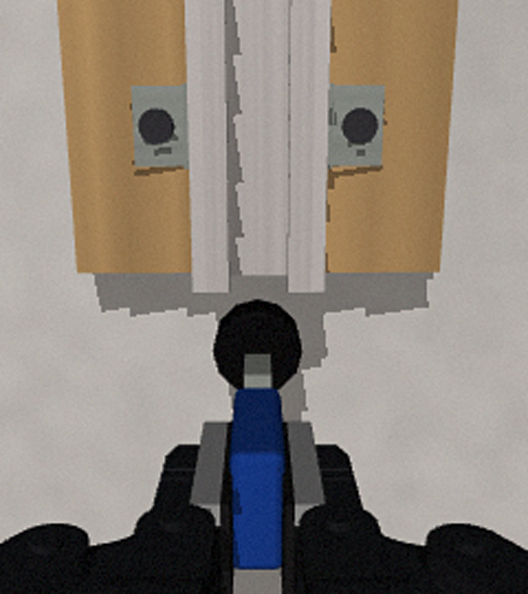

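Picture: slot middle at 258.5, outer track edges' middle at 258, disc and neck middle at 257.5 (2.2x crop). Carrier is centred within about 0.2 mm and parallel. I insert slowly.

```bash
python3 -m handwheel '0.2 -3 0 0 0 0 -1;0 -3 0 0 0 0 -1;0 -3 0 0 0 0 -1;0 0 0 0 0 0 -1'; python3 -m handwheel '0 -3 0 0 0 0 -1;0 -3 0 0 0 0 -1;0 0 0 0 0 0 -1'; python3 -m handwheel '0 -3 0 0 0 0 -1;0 -3 0 0 0 0 -1;0 0 0 0 0 0 -1'
```

```text
time_s: 8.95
position: [0.5635, -0.116, 0.0523]
orientation: [[0.988, -0.156, -0.0], [-0.156, -0.988, 0.0], [-0.0, -0.0, -1.0]]
force: [0.7, -0.1, -1.8]
width: 0.102
time_s: 9.25
position: [0.5644, -0.1101, 0.0523]
orientation: [[0.988, -0.156, -0.0], [-0.156, -0.988, 0.0], [-0.0, -0.0, -1.0]]
force: [1.0, -0.4, -1.0]
width: 0.106
time_s: 9.55
position: [0.5654, -0.1042, 0.0523]
orientation: [[0.988, -0.156, -0.0], [-0.156, -0.988, 0.0], [-0.0, -0.0, -1.0]]
force: [1.0, -0.1, -1.4]
width: 0.106
```

```bash
python3 -m handwheel '0 -3 0 0 0 0 -1;0 -3 0 0 0 0 -1;0 -3 0 0 0 0 -1;0 0 0 0 0 0 -1'; python3 -m handwheel '0 -3 0 0 0 0 -1;0 -3 0 0 0 0 -1;0 -3 0 0 0 0 -1;0 0 0 0 0 0 -1';python3 -m handwheel '0 -3 0 0 0 0 -1;0 -3 0 0 0 0 -1;0 -3 0 0 0 0 -1;0 0 0 0 0 0 -1';python3 -m handwheel '0 -3 0 0 0 0 -1;0 -3 0 0 0 0 -1;0 -3 0 0 0 0 -1;0 0 0 0 0 0 -1'
```

```text
time_s: 9.95
position: [0.5668, -0.0953, 0.0523]
orientation: [[0.988, -0.156, -0.0], [-0.156, -0.988, 0.0], [-0.0, -0.0, -1.0]]
force: [0.3, -0.1, -0.8]
width: 0.104
time_s: 10.35
position: [0.5682, -0.0864, 0.0523]
orientation: [[0.988, -0.156, -0.0], [-0.156, -0.988, 0.0], [-0.0, -0.0, -1.0]]
force: [-0.1, 0.5, -0.5]
width: 0.105
time_s: 10.75
position: [0.5696, -0.0775, 0.0523]
orientation: [[0.988, -0.156, -0.0], [-0.156, -0.988, 0.0], [-0.0, -0.0, -1.0]]
force: [0.0, 0.2, -1.2]
width: 0.106
time_s: 11.15
position: [0.571, -0.0687, 0.0523]
orientation: [[0.988, -0.156, -0.0], [-0.156, -0.988, 0.0], [-0.0, -0.0, -1.0]]
force: [-0.7, 0.3, -0.8]
width: 0.105
```

Both discs are in and forces are at noise level. I feed in a little further, let go, drop behind the block with shut fingers and push from there so the carrier can guide itself.

```bash
python3 -m handwheel '0 -3 0 0 0 0 -1;0 -3 0 0 0 0 -1;0 -3 0 0 0 0 -1;0 -3 0 0 0 0 -1;0 -3 0 0 0 0 -1;0 0 1 0 0 0 -1;0 0 0 0 0 0 -1;0 0 0 0 0 0 -0.6;0 0 0 0 0 0 -0.2;0 0 0 0 0 0 0'; python3 -m handwheel '0 0 0 0 0 0 0;0 0 0 0 0 0 0;0 10 0 0 0 0 0;0 10 0 0 0 0 0;0 6 0 0 0 0 0;0 0 0 0 0 0 -1;0 0 0 0 0 0 -1;0 0 0 0 0 0 -1;0 0 0 0 0 0 -1;0 0 0 0 0 0 -1'
python3 - <<'E'
from h import *
s=sensors.read_state(); im=viewer.snapshot('wrist'); cv2.imwrite('pics/w6.png',cv2.resize(im[80:320,160:400],None,fx=2.4,fy=2.4,interpolation=2)); print(s['width'])
E
```

```text
time_s: 12.15
position: [0.5733, -0.0544, 0.0513]
orientation: [[0.988, -0.156, 0.0], [-0.156, -0.988, -0.0], [0.0, 0.0, -1.0]]
force: [-1.4, 0.0, -0.1]
width: 0.499
time_s: 13.15
position: [0.5693, -0.0797, 0.0513]
orientation: [[0.988, -0.156, 0.0], [-0.156, -0.988, 0.0], [0.0, -0.0, -1.0]]
force: [0.0, -0.4, 0.2]
width: 0.004
0.0035479788728459893
```

View pics/w6.png

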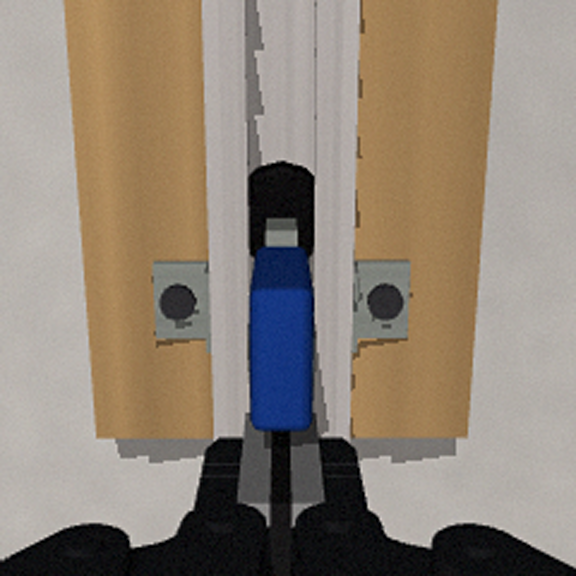

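Carrier is fully in the track and centred, block at (282,360), shut fingers just behind it at (282,440). I lower slightly and push it along the straight.

```bash
python3 -m handwheel '0 0 4 0 0 0 -1;0 0 3 0 0 0 -1;0 -2 0 0 0 0 -1;0 -2 0 0 0 0 -1;0 -2 0 0 0 0 -1;0 -2 0 0 0 0 -1;0 -2 0 0 0 0 -1;0 -3 0 0 0 0 -1'; python3 -m handwheel '0 -4 0 0 0 0 -1;0 -4 0 0 0 0 -1;0 -4 0 0 0 0 -1;0 -4 0 0 0 0 -1;0 -4 0 0 0 0 -1;0 -4 0 0 0 0 -1'; python3 -m handwheel '0 -4 0 0 0 0 -1;0 -4 0 0 0 0 -1;0 -4 0 0 0 0 -1;0 -4 0 0 0 0 -1;0 -4 0 0 0 0 -1;0 -4 0 0 0 0 -1';  python3 -m handwheel '0 -4 0 0 0 0 -1;0 -4 0 0 0 0 -1;0 -4 0 0 0 0 -1;0 -4 0 0 0 0 -1'
python3 - <<'E'
from h import *
s=sensors.read_state(); im=viewer.snapshot('wrist'); cv2.imwrite('pics/w7.png',cv2.resize(im[80:320,160:400],None,fx=2.4,fy=2.4,interpolation=2))
E
```

```text
time_s: 14.0
position: [0.5714, -0.0671, 0.0444]
orientation: [[0.988, -0.156, 0.0], [-0.156, -0.988, -0.0], [0.0, 0.0, -1.0]]
force: [0.4, -1.1, -0.1]
width: -0.001
time_s: 14.6
position: [0.5751, -0.0431, 0.0443]
orientation: [[0.988, -0.156, 0.0], [-0.156, -0.988, -0.0], [0.0, 0.0, -1.0]]
force: [-0.8, 0.3, 0.6]
width: 0.001
time_s: 15.2
position: [0.5789, -0.0194, 0.0443]
orientation: [[0.988, -0.156, -0.0], [-0.156, -0.988, -0.0], [-0.0, 0.0, -1.0]]
force: [0.0, -0.9, 0.4]
width: -0.002
time_s: 15.6
position: [0.5814, -0.0036, 0.0443]
orientation: [[0.988, -0.156, -0.0], [-0.156, -0.988, -0.0], [-0.0, 0.0, -1.0]]
force: [-0.1, -1.0, 0.2]
width: 0.001
```

View pics/w7.png

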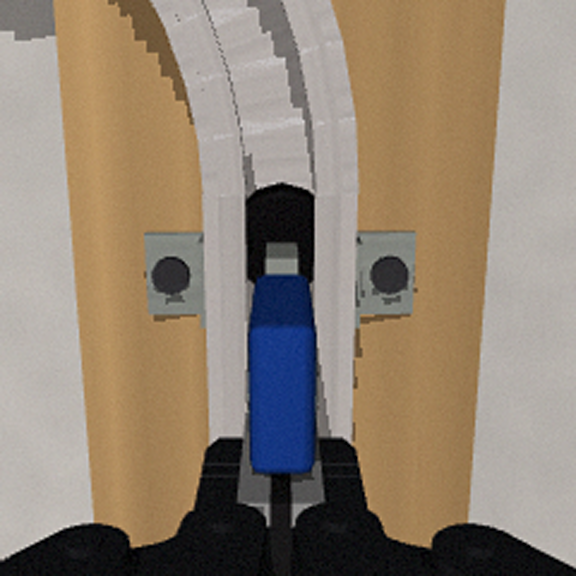

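The push works: front disc at the start of the bend (282,190), fingers square behind the block. I push to the bend start, then round it.

```bash
python3 -m handwheel '0 -4 0 0 0 0 -1;0 -4 0 0 0 0 -1;0 -4 0 0 0 0 -1;0 -4 0 0 0 0 -1;0 -4 0 0 0 0 -1;0 -4 0 0 0 0 -1;0 -4 0 0 0 0 -1'; python3 -m handwheel '1.04 -4.46 0 0 0 -0.05 -1;1.04 -4.46 0 0 0 -0.05 -1;1.04 -4.46 0 0 0 -0.05 -1;1.04 -4.46 0 0 0 -0.05 -1;1.04 -4.46 0 0 0 -0.05 -1'; python3 -m handwheel '1.04 -4.46 0 0 0 -0.05 -1;1.04 -4.46 0 0 0 -0.05 -1;1.04 -4.46 0 0 0 -0.05 -1;1.04 -4.46 0 0 0 -0.05 -1;1.04 -4.46 0 0 0 -0.05 -1;0 0 0 0 0 0 -1'
python3 - <<'E'
from h import *
s=sensors.read_state(); im=viewer.snapshot('wrist'); cv2.imwrite('pics/w8.png',cv2.resize(im[80:320,160:400],None,fx=2.4,fy=2.4,interpolation=2))
p=s['position']-[.5005,.0604,0];c,q=np.cos(-.1555),np.sin(-.1555); print('tcp rail',(c*p[0]+q*p[1]).round(4),(-q*p[0]+c*p[1]).round(4), 'head',np.arctan2(s['orientation'][1,0],s['orientation'][0,0])+.1555)
E
```

```text
time_s: 16.35
position: [0.5857, 0.0241, 0.0443]
orientation: [[0.988, -0.156, -0.0], [-0.156, -0.988, 0.0], [-0.0, 0.0, -1.0]]
force: [-0.3, 0.4, 1.0]
width: -0.001
time_s: 16.85
position: [0.5921, 0.0459, 0.0443]
orientation: [[0.995, 0.095, -0.0], [0.095, -0.995, -0.0], [-0.0, 0.0, -1.0]]
force: [0.1, 0.4, 0.6]
width: -0.001
time_s: 17.45
position: [0.5929, 0.0691, 0.0442]
orientation: [[0.941, 0.337, -0.0], [0.337, -0.941, 0.0], [-0.0, -0.0, -1.0]]
force: [0.2, 0.3, 0.1]
width: 0.0
tcp rail 0.0899 0.0229 head 0.4995102799592259
```

The picture limit is reached, so I check by numbers: the blue blob relative to the fingers in the wrist image, compared with the good w7 view.

```bash
cat > blob.py <<'E'
from h import *
def blob(im):
    b=im.astype(int); m=((b[...,0]-b[...,2]>40)&(b[...,0]-b[...,1]>25)).astype(np.uint8)
    n,l,st,ce=cv2.connectedComponentsWithStats(m); i=1+np.argmax(st[1:,4]); return st[i].tolist(),ce[i].round(1).tolist()
if __name__=='__main__':
    im=viewer.snapshot('wrist'); s=sensors.read_state(); print(blob(im))
    p=s['position']-[.5005,.0604,0];c,q=np.cos(-.1555),np.sin(-.1555); T=s['orientation']
    print('t',s['time_s'],'tcp rail',(c*p[0]+q*p[1]).round(4),(-q*p[0]+c*p[1]).round(4),'head',(np.arctan2(T[1,0],T[0,0])+.1555).round(3),'F tool',(T.T@s['force']).round(2))
E
python3 - <<'E'
from blob import *
for n in('w7','w8'):
    st,ce=blob(cv2.resize(cv2.imread(f'pics/{n}.png'),(240,240))); print(n,st[0]+160,st[1]+80,st[2:],ce)
E
python3 -m handwheel '1.04 -4.46 0 0 0 -0.05 -1;1.04 -4.46 0 0 0 -0.05 -1;1.04 -4.46 0 0 0 -0.05 -1;1.04 -4.46 0 0 0 -0.05 -1;1.04 -4.46 0 0 0 -0.05 -1;1.04 -4.46 0 0 0 -0.05 -1'; python3 blob.py; python3 -m handwheel '1.04 -4.46 0 0 0 -0.05 -1;1.04 -4.46 0 0 0 -0.05 -1;1.04 -4.46 0 0 0 -0.05 -1;1.04 -4.46 0 0 0 -0.05 -1;1.04 -4.46 0 0 0 -0.05 -1;1.04 -4.46 0 0 0 -0.05 -1;0 0 0 0 0 0 -1'; python3 blob.py
```

```text
w7 264 194 [27, 83, 2128] [117.0, 156.4]
w8 261 193 [30, 84, 2163] [115.6, 155.2]
time_s: 18.1
position: [0.5866, 0.095, 0.0443]
orientation: [[0.8, 0.6, 0.0], [0.6, -0.8, -0.0], [0.0, 0.0, -1.0]]
force: [-0.5, 0.4, 0.1]
width: 0.001
([263, 194, 28, 83, 2185], [276.5, 235.9])
t 18.15 tcp rail 0.0792 0.0482 head 0.802 F tool [ 1.33 -0.62  0.58]
time_s: 18.85
position: [0.5721, 0.1188, 0.0443]
orientation: [[0.588, 0.809, -0.0], [0.809, -0.588, 0.0], [-0.0, -0.0, -1.0]]
force: [0.0, -0.3, 0.6]
width: -0.002
([264, 193, 28, 83, 2165], [277.2, 234.9])
t 18.9 tcp rail 0.062 0.0685 head 1.096 F tool [-0.55  0.09  0.05]
```

```bash
python3 -m handwheel '1.04 -4.46 0 0 0 -0.05 -1;1.04 -4.46 0 0 0 -0.05 -1;1.04 -4.46 0 0 0 -0.05 -1;1.04 -4.46 0 0 0 -0.05 -1;1.04 -4.46 0 0 0 -0.05 -1;1.04 -4.46 0 0 0 -0.05 -1;1.04 -4.46 0 0 0 -0.05 -1;1.04 -4.46 0 0 0 -0.05 -1;1.04 -4.46 0 0 0 -0.05 -1;0.4 -1.78 0 0 0 -0.02 -1'; python3 blob.py
python3 - <<'E'
from h import *
im=viewer.snapshot('wrist'); cv2.imwrite('pics/w9.png',im)
C=cam('wrist'); print([(d['position'],d['confidence']) for d in viewer.tip_of('wrist','stop')])
c,q=np.cos(-.1555),np.sin(-.1555)
R=lambda p:((c*(p[0]-.5005)+q*(p[1]-.0604))*1000,(-q*(p[0]-.5005)+c*(p[1]-.0604))*1000)
for d in viewer.tip_of('wrist','stop'): print('stop rail',np.round(R(ray('',d['position'],.021,C)),1))
# profile along slot centre line
for x in range(-140,-20,3):
    P=np.array([.5005+(c*x-q*90)/1000,.0604+(q*x+c*90)/1000,.0285]); u=proj('',P,C)
    if 0<=u[0]<560 and 0<=u[1]<420: print(x,u.round(0).tolist(),im[int(u[1]),int(u[0])].tolist())
E
```

```text
time_s: 19.9
position: [0.5384, 0.1441, 0.0443]
orientation: [[0.158, 0.987, 0.0], [0.987, -0.158, -0.0], [-0.0, 0.0, -1.0]]
force: [-0.2, -1.1, 0.3]
width: 0.003
([265, 194, 32, 83, 2159], [280.7, 236.2])
t 19.95 tcp rail 0.0243 0.0886 head 1.568 F tool [-0.07 -0.88  0.22]
[]
-89 [279.0, 8.0] [19, 19, 19]
-86 [279.0, 16.0] [0, 0, 0]
-83 [279.0, 24.0] [127, 130, 134]
-80 [279.0, 31.0] [132, 134, 140]
-77 [279.0, 39.0] [126, 130, 135]
-74 [279.0, 47.0] [126, 129, 133]
-71 [279.0, 54.0] [128, 131, 138]
-68 [279.0, 62.0] [127, 131, 135]
-65 [279.0, 69.0] [125, 126, 131]
-62 [279.0, 76.0] [126, 130, 132]
-59 [280.0, 84.0] [124, 126, 133]
-56 [280.0, 91.0] [125, 127, 132]
-53 [280.0, 98.0] [122, 122, 133]
-50 [280.0, 105.0] [123, 127, 131]
-47 [280.0, 112.0] [123, 127, 130]
-44 [280.0, 118.0] [125, 127, 135]
-41 [280.0, 125.0] [124, 127, 131]
-38 [280.0, 132.0] [123, 124, 130]
-35 [280.0, 138.0] [120, 123, 129]
-32 [280.0, 145.0] [119, 122, 128]
-29 [280.0, 151.0] [118, 121, 125]
-26 [280.0, 158.0] [0, 0, 0]
-23 [280.0, 164.0] [16, 17, 15]
```

Buffer end is at about rail x = -84.5 and the disc tip at about -25, so contact is about 59 mm on. I push 48 mm, then creep.

```bash
python3 -m handwheel '0.4 -4 0 0 0 0 -1;0.4 -4 0 0 0 0 -1;0.4 -4 0 0 0 0 -1;0.2 -4 0 0 0 0 -1;0 -4 0 0 0 0 -1;0 -4 0 0 0 0 -1;0 -4 0 0 0 0 -1;0 -4 0 0 0 0 -1;0 -4 0 0 0 0 -1'; python3 -m handwheel '0 -4 0 0 0 0 -1;0 -3 0 0 0 0 -1;0 -2 0 0 0 0 -1;0 -2 0 0 0 0 -1;0 -1 0 0 0 0 -1;0 0 0 0 0 0 -1'
cat > tip.py <<'E'
from blob import *
c,q=np.cos(-.1555),np.sin(-.1555)
im=viewer.snapshot('wrist'); C=cam('wrist'); F=[sensors.read_state()]
pr=[]
for x in np.arange(-100,-40,1.):
    P=np.array([.5005+(c*x-q*90)/1000,.0604+(q*x+c*90)/1000,.0285]); u=proj('',P,C)
    if 0<=u[0]<560 and 0<=u[1]<420: pr.append('#' if im[int(u[1]),int(u[0])].max()<60 else ('R' if int(im[int(u[1]),int(u[0]),2])-int(im[int(u[1]),int(u[0]),1])>50 else '.'))
    else: pr.append(' ')
print('rail -100..-40',''.join(pr)); print(blob(im)); T=F[0]['orientation']; print('tcp',F[0]['position'].round(4),'F tool',(T.T@F[0]['force']).round(2),F[0]['time_s'])
E
python3 tip.py
```

```text
time_s: 21.0
position: [0.5027, 0.1513, 0.0443]
orientation: [[0.157, 0.988, 0.0], [0.988, -0.157, 0.0], [0.0, 0.0, -1.0]]
force: [-0.2, 0.1, 0.7]
width: 0.003
time_s: 21.6
position: [0.4911, 0.1532, 0.0443]
orientation: [[0.157, 0.988, -0.0], [0.988, -0.157, 0.0], [0.0, -0.0, -1.0]]
force: [-1.0, 0.4, 0.6]
width: -0.004
rail -100..-40 .......######.............############......................
([264, 194, 29, 83, 2160], [278.1, 235.9])
tcp [0.4911 0.1531 0.0443] F tool [0.3  0.31 0.07] 21.65
```

```bash
python3 -m handwheel '0 -2 0 0 0 0 -1;0 -2 0 0 0 0 -1;0 -2 0 0 0 0 -1;0 -1 0 0 0 0 -1;0 -1 0 0 0 0 -1;0 0 0 0 0 0 -1'; python3 tip.py; python3 -m handwheel '0 -0.5 0 0 0 0 -1;0 -0.5 0 0 0 0 -1;0 0 0 0 0 0 -1'; python3 tip.py
```

```text
time_s: 22.25
position: [0.4831, 0.1544, 0.0443]
orientation: [[0.157, 0.988, -0.0], [0.988, -0.157, 0.0], [-0.0, -0.0, -1.0]]
force: [0.8, 0.3, -0.3]
width: -0.0
rail -100..-40 .......#######....############..............................
([264, 194, 29, 83, 2158], [278.1, 235.9])
tcp [0.4832 0.1544 0.0443] F tool [0.44 0.26 0.21] 22.3
time_s: 22.6
position: [0.4823, 0.1546, 0.0443]
orientation: [[0.157, 0.988, -0.0], [0.988, -0.157, -0.0], [-0.0, -0.0, -1.0]]
force: [0.0, 1.4, -0.4]
width: -0.004
rail -100..-40 .......######....############...............................
([264, 194, 29, 83, 2165], [278.0, 235.9])
tcp [0.4823 0.1546 0.0443] F tool [ 0.51 -0.31 -0.6 ] 22.65
```

```bash
cat > f.py <<'E'
from blob import *
a=[]
for i in range(5):
    im=viewer.snapshot('wrist'); s=sensors.read_state(); a.append(s['orientation'].T@s['force'])
a=np.array(a); print('F tool',a.mean(0).round(2),'sd',a.std(0).round(2),'blob',blob(im),'tcp',s['position'].round(4))
E
M="python3 -m handwheel"
python3 -m handwheel '0 -0.6 0 0 0 0 -1;0 -0.6 0 0 0 0 -1;0 -0.6 0 0 0 0 -1;0 0 0 0 0 0 -1'|grep force; python3 f.py
python3 -m handwheel '0 -0.4 0 0 0 0 -1;0 0 0 0 0 0 -1'|grep force; python3 f.py
python3 -m handwheel '0 -0.4 0 0 0 0 -1;0 0 0 0 0 0 -1'|grep force; python3 f.py; python3 tip.py
```

```text
force: [-0.0, -0.7, 0.5]
F tool [ 0.11  0.31 -0.33] sd [0.39 0.65 0.52] blob ([264, 194, 29, 83, 2163], [278.0, 236.0]) tcp [0.4805 0.1548 0.0443]
force: [-0.3, -0.0, 0.3]
F tool [ 0.08  0.18 -0.23] sd [0.52 0.68 0.27] blob ([264, 194, 29, 83, 2164], [278.0, 236.0]) tcp [0.4801 0.1549 0.0443]
force: [-0.0, -0.6, -0.7]
F tool [ 0.01 -0.16  0.08] sd [0.58 0.36 0.3 ] blob ([264, 194, 29, 83, 2161], [278.0, 236.0]) tcp [0.4797 0.155  0.0443]
rail -100..-40 .......###################..................................
([264, 194, 29, 83, 2165], [278.0, 236.0])
tcp [0.4798 0.155  0.0443] F tool [0.95 0.08 0.31] 24.25
```

Very near contact now. I creep in 0.3 mm steps, watching the force.

```bash

python3 -m handwheel '0 -0.3 0 0 0 0 -1;0 0 0 0 0 0 -1'|grep force; python3 f.py
python3 -m handwheel '0 -0.3 0 0 0 0 -1;0 0 0 0 0 0 -1'|grep force; python3 f.py
```

```text
force: [-0.0, -0.1, 1.2]
F tool [0.06 0.55 0.01] sd [0.55 0.7  0.86] blob ([264, 194, 29, 83, 2161], [278.0, 236.0]) tcp [0.4795 0.155  0.0443]
force: [0.9, 0.4, -0.3]
F tool [ 0.15  0.04 -0.54] sd [0.37 0.71 0.35] blob ([264, 194, 29, 83, 2164], [277.9, 236.0]) tcp [0.4791 0.1551 0.0443]
```

```bash

python3 -m handwheel '0 -0.3 0 0 0 0 -1;0 0 0 0 0 0 -1'|grep force; python3 f.py
```

```text
force: [0.3, -0.5, -0.0]
F tool [-0.41  0.04 -0.36] sd [0.41 0.43 0.48] blob ([264, 194, 29, 83, 2161], [277.9, 236.0]) tcp [0.4789 0.1551 0.0443]
```

```bash

python3 -m handwheel '0 -0.3 0 0 0 0 -1;0 0 0 0 0 0 -1'|grep force; python3 f.py; python3 tip.py
```

```text
force: [1.8, -0.2, 0.8]
F tool [ 0.03  0.56 -0.02] sd [0.21 0.2  0.57] blob ([264, 194, 29, 83, 2159], [278.0, 236.0]) tcp [0.4786 0.1552 0.0443]
rail -100..-40 .......##################...................................
([264, 194, 29, 83, 2161], [278.0, 236.1])
tcp [0.4786 0.1552 0.0443] F tool [ 0.39  0.56 -0.36] 26.1
```

```bash

python3 -m handwheel '0 -0.3 0 0 0 0 -1;0 0 0 0 0 0 -1'|grep force; python3 f.py
python3 -m handwheel '0 -0.3 0 0 0 0 -1;0 0 0 0 0 0 -1'|grep force; python3 f.py
```

```text
force: [0.6, 0.5, 0.2]
F tool [ 0.25  0.58 -0.12] sd [0.42 0.88 0.73] blob ([264, 194, 29, 83, 2161], [277.9, 236.0]) tcp [0.4782 0.1552 0.0443]
force: [0.2, 1.2, 0.6]
F tool [0.12 0.5  0.07] sd [0.72 0.52 0.45] blob ([264, 194, 29, 83, 2162], [277.9, 236.0]) tcp [0.478  0.1553 0.0443]
```

```bash

python3 -m handwheel '0 -0.3 0 0 0 0 -1;0 0 0 0 0 0 -1'|grep force; python3 f.py
```

```text
force: [0.4, 0.5, 0.7]
F tool [ 0.02  0.83 -0.23] sd [0.52 0.45 0.37] blob ([264, 194, 29, 83, 2146], [277.9, 236.4]) tcp [0.4778 0.1553 0.0444]
```

```bash

python3 -m handwheel '0 -0.3 0 0 0 0 -1;0 0 0 0 0 0 -1'|grep force; python3 f.py; python3 tip.py
```

```text
force: [1.2, 0.2, 0.8]
F tool [-0.21  1.01 -0.47] sd [0.57 0.59 0.39] blob ([264, 195, 29, 83, 2152], [277.9, 236.8]) tcp [0.4776 0.1554 0.0444]
rail -100..-40 .......#################....................................
([264, 195, 29, 83, 2155], [277.9, 236.7])
tcp [0.4775 0.1554 0.0443] F tool [ 0.19  1.68 -0.56] 27.95
```

Contact: force is rising and the block is starting to give relative to the tool. I go on in small steps to about 3 N.

```bash

python3 -m handwheel '0 -0.3 0 0 0 0 -1;0 0 0 0 0 0 -1'|grep force; python3 f.py
```

```text
force: [2.2, -0.5, 0.4]
F tool [ 0.68  2.28 -0.23] sd [0.47 0.62 0.52] blob ([264, 195, 29, 83, 2158], [277.9, 237.0]) tcp [0.4773 0.1554 0.0444]
```

```bash

python3 -m handwheel '0 -0.3 0 0 0 0 -1;0 0 0 0 0 0 -1'|grep force; python3 f.py
```

```text
force: [3.1, 0.2, 0.3]
F tool [-0.26  2.62 -0.74] sd [0.4  0.36 0.35] blob ([264, 195, 29, 83, 2152], [277.9, 237.0]) tcp [0.477  0.1554 0.0444]
```

```bash

python3 -m handwheel '0 -0.3 0 0 0 0 -1;0 0 0 0 0 0 -1'|grep force; python3 f.py; python3 tip.py
```

```text
force: [4.4, 0.0, 1.3]
F tool [ 0.19  3.4  -1.56] sd [0.67 0.48 0.33] blob ([264, 195, 29, 83, 2158], [277.9, 237.1]) tcp [0.4768 0.1555 0.0444]
rail -100..-40 .......#################....................................
([264, 195, 29, 83, 2165], [277.8, 237.1])
tcp [0.4767 0.1555 0.0444] F tool [ 0.06  4.4  -1.58] 29.35
```

A definite press of about 3.5 to 4 N. I back off gently, lift clear and check.

```bash
python3 -m handwheel '0 0.3 0 0 0 0 -1;0 0.3 0 0 0 0 -1;0 0.3 0 0 0 0 -1;0 0.3 0 0 0 0 -1;0 0.3 0 0 0 0 -1;0 0.5 0 0 0 0 -1;0 1 0 0 0 0 -1;0 2 0 0 0 0 -1;0 0 0 0 0 0 -1'|grep -E 'force|pos'; python3 tip.py; python3 f.py;python3 - <<'E'
from h import *
im=viewer.snapshot('wrist'); b=im.max(2); C=cam('wrist'); c,q=np.cos(-.1555),np.sin(-.1555)
for x in np.arange(-98,-66,1.):
    P=np.array([.5005+(c*x-q*90)/1000,.0604+(q*x+c*90)/1000,.0285]); u=proj('',P,C).astype(int); print(int(x),im[u[1],u[0]-3:u[0]+4].max(1).tolist() if u[1]>=0 else '')
E
```

```text
position: [0.4812, 0.1546, 0.044]
force: [-0.6, 0.9, -1.1]
rail -100..-40 .......##################...................................
([264, 187, 29, 82, 2163], [278.0, 228.5])
tcp [0.4811 0.1547 0.044 ] F tool [ 0.36  0.57 -0.46] 30.3
F tool [-0.3   0.15  0.23] sd [0.58 0.23 0.48] blob ([264, 187, 29, 82, 2174], [277.8, 228.4]) tcp [0.4813 0.1547 0.0442]
-98 [90, 98, 101, 100, 92, 92, 86]
-97 [96, 95, 99, 99, 89, 89, 88]
-96 [96, 93, 101, 97, 93, 92, 89]
-95 [126, 96, 97, 97, 90, 91, 86]
-94 [126, 98, 97, 100, 96, 89, 89]
-93 [12, 17, 14, 17, 13, 11, 16]
-92 [19, 21, 21, 19, 17, 25, 21]
-91 [21, 11, 17, 22, 17, 23, 20]
-90 [17, 19, 24, 22, 25, 23, 19]
-89 [23, 21, 15, 22, 20, 23, 16]
-88 [21, 22, 21, 22, 23, 19, 21]
-87 [4, 15, 11, 6, 21, 17, 18]
-86 [7, 14, 18, 18, 24, 20, 22]
-85 [23, 21, 23, 21, 20, 21, 20]
-84 [20, 23, 16, 19, 20, 16, 19]
-83 [18, 16, 19, 20, 14, 17, 5]
-82 [19, 13, 20, 22, 21, 15, 12]
-81 [20, 19, 20, 21, 11, 14, 10]
-80 [20, 19, 20, 17, 22, 4, 14]
-79 [18, 17, 17, 19, 17, 17, 17]
-78 [21, 17, 16, 15, 19, 18, 2]
-77 [16, 12, 17, 13, 17, 17, 7]
-76 [74, 74, 74, 77, 73, 76, 74]
-75 [73, 71, 69, 70, 72, 68, 71]
-74 [72, 71, 72, 78, 71, 71, 74]
-73 [160, 155, 159, 157, 159, 154, 159]
-72 [157, 150, 151, 148, 153, 152, 154]
-71 [156, 157, 155, 153, 154, 154, 154]
-70 [105, 68, 97, 102, 102, 99, 100]
-69 [64, 65, 62, 66, 65, 69, 65]
-68 [67, 64, 72, 70, 70, 70, 68]
-67 [67, 70, 69, 72, 72, 67, 72]
```

Disc and buffer show as one unbroken dark run (-93 to -77), with no gap. The block stayed forward while the fingers withdrew about 4.5 mm. I lift clear and confirm.

```bash
python3 -m handwheel '0 3 0 0 0 0 -1;0 2 -5 0 0 0 -1;0 0 -15 0 0 0 -1;0 0 -30 0 0 0 -1;0 0 -30 0 0 0 -1;0 0 -20 0 0 0 -1;0 0 0 0 0 0 -1;0 0 0 0 0 0 -1;0 0 0 0 0 0 -1'; python3 tip.py
python3 - <<'E'
from h import *
for n in('scene','side'):
    viewer.snapshot(n); c,q=np.cos(-.1555),np.sin(-.1555)
    for t in('planter','red_box','trivet','carabiner'):
        d=viewer.tip_of(n,t)
        if d: print(n,t,ray(n,d[0]['position'],0).round(3))
C=cam('wrist'); im=viewer.snapshot('wrist')
from blob import blob
st,ce=blob(im); p=ray('',(st[0]+st[2]/2,st[1]+st[3]/2),.062,C)
print('block rail',((c*(p[0]-.5005)+q*(p[1]-.0604))*1000).round(1),((-q*(p[0]-.5005)+c*(p[1]-.0604))*1000).round(1))
for d in viewer.tip_of('wrist','stop'):
    p=ray('',d['position'],.021,C); print('stop',d['confidence'],((c*(p[0]-.5005)+q*(p[1]-.0604))*1000).round(1),((-q*(p[0]-.5005)+c*(p[1]-.0604))*1000).round(1))
E
```

```text
time_s: 31.5
position: [0.4855, 0.1538, 0.1432]
orientation: [[0.157, 0.988, -0.002], [0.988, -0.157, -0.0], [-0.001, -0.002, -1.0]]
force: [0.3, -0.1, -0.1]
width: -0.002
rail -100..-40 .......#################....................................
([270, 151, 16, 43, 615], [277.7, 172.3])
tcp [0.4855 0.1538 0.1431] F tool [0.36 0.22 0.62] 31.55
scene planter [0.625 0.471 0.   ]
scene red_box [ 0.685 -0.309  0.   ]
scene trivet [0.374 0.436 0.   ]
scene carabiner [ 0.734 -0.162  0.   ]
side planter [0.626 0.457 0.   ]
side red_box [ 0.675 -0.313  0.   ]
side trivet [0.361 0.427 0.   ]
side carabiner [ 0.734 -0.171  0.   ]
block rail -61.3 91.0
stop 0.89 -113.9 86.1
```

```bash
python3 -c "
from plant import workorder; print(workorder.job_done())"
```

```text
the job is handed in; nothing more can be done
None
```

The blue carrier is in the track, round the bend and resting against the rubber buffer, let go. I handed the job in at about 32 s of the 70 s.

**How it went:** I picked the larger of the two carriers, since its size matched the one you gave. I fed both discs into the open end while gripping it, then let go. From there I pushed it along with shut fingers behind the block, so it could guide itself round the bend. I pressed it onto the buffer and backed the arm off.

**Forces:** Readings at insertion and round the bend stayed at noise level, about 1 N. They were sampled at the end of each short move rather than continuously. The final press averaged 3.4 N over five readings, with single readings up to 4.4 N.

**Last checks:**
- **At the buffer:** The disc and buffer show as one dark run with no gap. The carrier is about 53 mm from the stop's origin, inside the 38.5 to 58.5 mm contact range. That distance is rough: the network's sideways reading of the stop was about 4 mm off the track's centre line.
- **After letting go:** When I withdrew, the block eased back about 0.4 mm as the rubber and a slight tilt relaxed.
- **Other things:** The red box, planter, trivet and carabiner read the same as before to within 1–2 cm, about the scatter of the detections, and the arm did not go near them.

The 12-picture viewing limit was reached at the bend. The rest of the bend, the press and the final position were checked by numbers only, not by eye.

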